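# Index and lock the drilling turntable

### The arm

A 6-joint arm with a two-finger parallel gripper is mounted at the origin on the work surface. World frame = base frame: x ahead of the robot, y to its left, z up, the work surface at z = 0. Lengths are in m, angles in degrees, forces in N, time in s.
With the tool pointing down it reaches from about 0.25 to 0.725 m from the base axis. Payload 9.7 kg.
Tool frame: the origin (TCP) lies midway between the tips of the shut fingers; the grasp point (between the pads) lies 19 mm behind it; z points along the fingers, y is the line along which they close (so a half turn about z gives the same grasp; the last joint's range is limited). The gripper opens to 85 mm and grips with 20 to 120 N. Pads are 22 mm wide; open, the fingers measure 114 mm over their backs; the gripper's body (76 mm by 85 mm) begins 54 mm behind the grasp point. The pads swing forward as they close: fully open they stand 13 mm farther back than shut.
Start: joints at [72.708, 4.979, 10.078, 95.1, 0, 90], TCP at [0.163, 0.525, 0.231] pointing down, gripper open.
Joint ranges: [-179.16, 179.16], [-48.56, 103.87], [-65.8, 70.77], [-126.05, 130.52], [-82.76, 87.17], [-180, 180]. Speed limits (degrees/s): [127.2, 127.2, 147.25, 180, 180, 180].

### API

Orientations are given as [roll, pitch, yaw] about the fixed x, y, z axes, in that order (R = Rz(yaw) Ry(pitch) Rx(roll)).
In Python, from workcell import bot gives the robot as it stands. The module is installed in compiled form; this text tells all that it offers.
- The arm moves only by the tool send_rows, never from a script. Its argument "moves" is one flat list of numbers, 7 for each row, row after row: the shift along the world's x, y, z normalised to -1 to 1, where 1 is 0.025 m, then the turn, a rotation vector about the world's x, y, z normalised to -1 to 1, where 1 is 0.15 rad, then the closure, from -1 (fully open) to 1 (shut), so that 0 is half open. A call has 1 to 8 rows; each row shifts and turns the commanded pose from where the row before left it; what a row does not reach is not made up. A row lasts 1/8 s, in which the tool goes at most 62.5 mm and 10.7 degrees, less where a joint would pass 70% of its speed; a pose out of reach is approached as far as the arm can. A call with a number of a shift or a turn outside -1 to 1 is refused whole. A call with a gripper value outside its range is refused whole. The fingers move at their own pace and stop on an object; "squeeze" is the grip in N (left out, the last holds). Time passes only in rows, so rows that do not move let the fingers close. It gives the time, the measured TCP pose, the force, the opening and the grip force at its end, in the units of the state.
- bot.get_obs(): the state, without advancing time (a new reading comes with each control period).
- bot.camera(name): name is "scene" or "top"; returns a dict with "color" (400x640x3 uint8, red, green, blue), "camera_matrix" (3x3 intrinsics, pixels), "R" (3x3) and "t" (3): a world point X has camera coordinates R X + t. Camera axes: x right, y down, z forward; pixel columns grow to the right and rows downward; lengths in m; the calibration is good to about 2 mm. A picture is of the moment at which its call begins. There is no depth.
- bot.job_done(): hands the job in; it is judged then, once.
Trained networks look in the newest picture that a camera, given by its name, has taken for a name from the list of things; names that differ only in an ending like _2 or _b are one class to them, and where a whole thing is asked for, a point or a joint stands for the part that bears it (a point fixed in the world has none). Each returns a list of dicts, best first, with "p" (0 to 1); they miss things now and then, are a little off and sometimes report something else, mostly with a low value. They report only what shows in the picture. A call takes as long as a camera call. They do not tell look-alikes from the thing itself.
- bot.boxes_of(camera, query): "extent" ([left, top, right, bottom] in pixels, round what is visible of it).
- bot.trace(camera, query): "region" (400x640 bool, what is visible of it) and "extent" ([left, top, right, bottom] in pixels, round what is visible of it).
- bot.landmark_of(camera, query): "pixel" ([column, row] in pixels: a listed point, or the origin of a listed thing).
The state is a dict: "time": time; "q": joint angles; "qd": joint speeds; "joint_efforts": joint torques, N m; "ee_pos": TCP position; "tcp_rot": TCP orientation; "wrist_force": force on the tool from outside, world axes, zero at the start; "torque": the same for the moment, N m; "opening": finger opening in m; "grasp_force": force on a finger pad.
Only numpy, scipy, OpenCV 4.12 (cv2) and the standard library are available. Lean on these libraries where they do the work, as an engineer would, in place of code of your own. Each camera call takes 0.05 s, during which the arm holds its last target. There are 200 camera calls.

### The job

Lock the drilling turntable at its index pointer: stand the orange index pin from the wooden block in the red spoke's bore, push the turntable gently round by a spoke to the pointer and creep on by feel until the pin drops into the plate, then straighten the pin and press it home so that its head sits flat on the spoke. Never shove the turntable or force the pin, and leave the wrench, loose flange and oil bottle alone.

Things in the scene. Friction and masses are not known exactly. Their poses are not given: they have to be found in the camera images.
- turntable: Four-spoke hand-turned indexing table, blue. Origin on the vertical turning axis, at the spokes' underside (height 22 mm); z up, x outward along the red-ended spoke; the other three (steel ends) lie at 90 degree steps. Spokes: flat bars 36 mm wide, 18 mm thick, top at height 40 mm, ending 138 mm from the axis. At the start it stands 30 to 75 degrees anticlockwise (from above) of its locked place.
- hub_top (a point): Top of the stud on the turning axis, height 81 mm, above a clamped flange 100 mm across (top 52 mm) and a hub of 62 mm radius. The turntable has no stops, does not coast, and takes 2 to 4 N of sideways push near a spoke's end. It turns 2 mm above a fixed square aluminium plate, 320 mm wide, top at height 20 mm.
- red_bore (a point): Centre of the mouth of the vertical through bore near the end of the red-ended spoke, on the spoke's top face (height 40 mm), 120 mm from the axis. Bore 13.5 mm across, 1.5 mm chamfer, 18 mm deep, then a 2 mm gap to the plate's top.
- pointer_tip (a point): Tip of the brass index pointer on the plate's rim, 142.5 mm from the axis, height 46 mm. It is set early, to say where to slow down: the plate's one bore for the pin (14 mm across, 2 mm chamfer, 20 mm deep, on the 120 mm radius) lies 4 to 22 mm farther on round that circle, clockwise from above; how far differs from job to job. The spoke hides it when over it.
- pin: Index pin, 90 g: steel shank 12 mm across, 35 mm long with a 3 mm tapered foot, under an orange cylindrical head 26 mm across and 34 mm high. Origin at the centre of the foot, z up along the pin. It starts upright in the wooden block (origin height 10 mm), the head's underside on the block, head at heights 45 to 79 mm.
- pin_head (a point): Centre of the pin head's top, 69 mm above its foot. In the red bore off station the foot rides on the plate (pin's origin at 20 mm, head 15 mm clear of the spoke), leaning up to 7 degrees and sliding along. Once the bores line up within about 1.5 mm it falls by its weight (origin at 5 to 7 mm) and locks the turntable: the push rises sharply. It may hang askew until straightened and pressed.
- tool_block: Wooden tool block, fixed, 120 x 60 x 45 mm; origin at the centre of its underside. The pin's hole is 32 mm from the centre towards -x of the block; short drill bits stand up to 30 mm above the top on its +x half, from x = +5 to +57 mm.
- flange: Finished aluminium flange lying on the bench, 100 mm across, 12 mm thick; origin at the centre of its underside. Bystander.
- oil: Yellow cutting-oil bottle, 54 mm across, 130 mm high; origin at the centre of its underside. Bystander.
- wrench: Steel wrench 180 mm long lying along its x axis; origin under its middle. Bystander.
Not all that is in view belongs to the job. There is more than one size of the pin; the job needs the smaller.

How it is judged (in metres and radians):
At the end, for the whole second after the job is handed in: The pin stands in the red spoke's bore (within 3 mm of its centre) and has gone through into the plate's bore until its head sits flat on the spoke (foot lower than 7 mm above the bench, that is head within 2 mm, and within 3.4 degrees of upright), pin and turntable at rest (height (world z) of pin below 0.007 m and horizontal distance between pin and red_bore below 0.003 m and angle between pin's own z axis and vertical below 0.06 rad and linear speed of pin below 0.02 m/s and angular speed of turntable below 0.03 rad/s); the robot touches nothing.
It fails at once if the turntable is pushed with more than 15 N (contact force between any of the fingers, the arm and turntable above 15 N).
It fails at once if the pin is forced against the turntable with more than 25 N (contact force between pin and turntable above 25 N).
It fails at once if a bystander is moved by more than 15 mm (distance of any of flange, oil, wrench from where it was at the start of the episode above 0.015 m).
It also fails if it takes over 70 s, if anything falls off the work surface, if the arm or the gripper's body presses on something with over 40 N, if the wrist force passes 120 N, or if a joint passes its speed limit or range.

## Working session

There is one attempt and no reset: what is moved stays moved. The work goes in short steps, Python scripts to look and compute and a tool call to move; the robot and the scene stay as the last step left them, time stands still between calls to the robot, and variables do not carry over. Pictures are saved under pics/ and viewed, at most 10 in all, crops included, and the job is handed in when it is done.

Besides the shell and the picture viewer there is one more tool, called after "Call:" by a JSON object that holds its "op" and its "data", one argument or row to a line. send_rows: Moves the arm, as the interface text tells. Its arguments: {"type":"object","properties":{"moves":{"type":"array"},"squeeze":{"type":"number"}},"required":["moves"]}

```bash
mkdir -p pics
cat > h.py <<'E'
import numpy as np, cv2
from workcell import bot
def cam(n):
    c=bot.camera(n); return c
def ray(c,px,z):
    K=np.array(c["camera_matrix"]);R=np.array(c["R"]);t=np.array(c["t"])
    d=R.T@np.linalg.solve(K,[px[0],px[1],1.]); o=-R.T@t
    return o+d*(z-o[2])/d[2]
def proj(c,X):
    p=np.array(c["camera_matrix"])@(np.array(c["R"])@np.array(X)+np.array(c["t"])); return p[:2]/p[2]
def save(c,n,crop=None,s=1):
    im=c["color"][:,:,::-1]
    if crop: im=im[crop[1]:crop[3],crop[0]:crop[2]]
    cv2.imwrite("pics/"+n,cv2.resize(im,None,fx=s,fy=s,interpolation=cv2.INTER_CUBIC))
E
python3 - <<'E'
from h import *
Z=dict(hub_top=.081,red_bore=.04,pointer_tip=.046,pin_head=.079,pin=.01,tool_block=0,flange=0,oil=0,wrench=0,turntable=.022)
ims=[]
for n in("top","scene"):
    c=cam(n);save(c,n+"0.png");ims.append(c["color"])
    print(n,"cam",(-np.array(c["R"]).T@np.array(c["t"])).round(3))
    for q,z in Z.items():
        for r in bot.landmark_of(n,q)[:3]:
            print(q,round(r["p"],2),np.round(r["pixel"],1),ray(c,r["pixel"],z).round(4))
cv2.imwrite("pics/both.png",cv2.resize(np.vstack(ims)[:,:,::-1],(480,600)))
print(bot.get_obs())
E
```

```text
top cam [ 0.377 -0.024  1.175]
hub_top 0.87 [309.3 178. ] [ 0.5634 -0.0391  0.081 ]
hub_top 0.49 [310.6 183.1] [ 0.5505 -0.0425  0.081 ]
hub_top 0.23 [182.2 152.9] [0.6245 0.2798 0.081 ]
red_bore 0.48 [169.4 247.8] [0.3885 0.3131 0.04  ]
pointer_tip 0.43 [362.2 174.7] [ 0.5792 -0.1772  0.046 ]
pin_head 0.64 [198.7 246.4] [0.3918 0.2306 0.079 ]
pin_head 0.62 [161.9 246.5] [0.3912 0.3198 0.079 ]
pin 0.6 [210.9 243.9] [0.3993 0.2153 0.01  ]
pin 0.52 [173.4 245.4] [0.395 0.312 0.01 ]
tool_block 0.78 [176.6 231.9] [0.4305 0.3081 0.    ]
tool_block 0.73 [171.5 244.9] [0.3964 0.3198 0.    ]
flange 0.74 [162.1 244.5] [0.3974 0.3443 0.    ]
flange 0.68 [441.8 174.7] [ 0.5894 -0.4009  0.    ]
oil 0.6 [308.4 179.4] [ 0.5733 -0.0379  0.    ]
wrench 0.57 [181.  152.9] [0.6427 0.3055 0.    ]
scene cam [0.909 0.664 0.891]
hub_top 0.88 [305.1 196.1] [ 0.5708 -0.0444  0.081 ]
hub_top 0.63 [240.7 139.3] [ 0.6294 -0.3062  0.081 ]
red_bore 0.74 [259.9 200.2] [ 0.6572 -0.1173  0.04  ]
pointer_tip 0.49 [273.1 172. ] [ 0.591  -0.1884  0.046 ]
pin_head 0.93 [434.6 246.4] [0.3905 0.2121 0.079 ]
pin_head 0.77
[... 408 characters left out ...]
213.2] [ 0.5658 -0.0415  0.022 ]
{'time': 1.1, 'q': array([ 7.27079601e+01,  4.97892957e+00,  1.00790572e+01,  9.50976022e+01,
       -2.39644893e-03,  9.00016003e+01]), 'qd': array([-0.00399016,  0.09513617,  0.09687664,  0.11346764, -0.05265917,
        0.05530913]), 'joint_efforts': array([-8.64360627e-04, -5.20101929e+01,  4.64867091e+01,  1.89569881e-03,
       -6.55090480e-05,  1.00828163e-05]), 'ee_pos': array([0.16349936, 0.52515287, 0.23129142]), 'tcp_rot': array([1.79997474e+02, 2.39637839e-03, 1.62706360e+02]), 'wrist_force': array([-0.05125731, -0.34252246, -0.50042993]), 'torque': array([-0.00825199,  0.01300895,  0.01417501]), 'grasp_force': 0.0, 'opening': 0.08531676697239407}
```

View pics/top0.png

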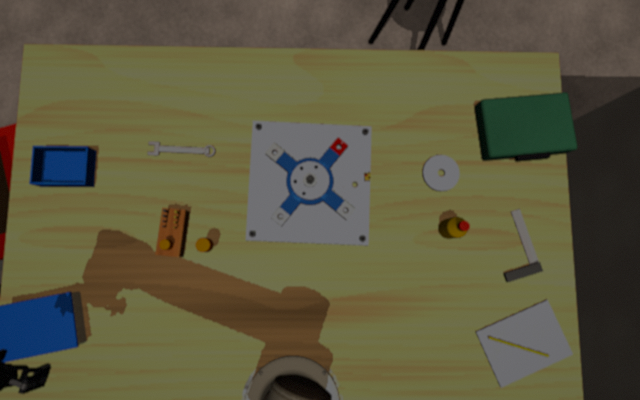

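View pics/scene0.png

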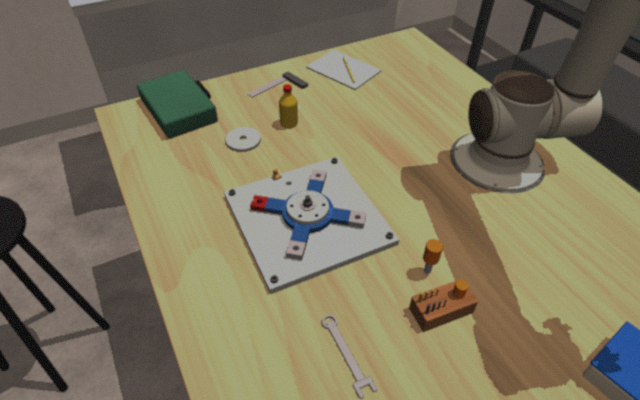

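The top view shows the turntable hub at (310,180), the red end at (339,146), the pointer at (367,177) and the plate's bore in the open at about (355,184).
Things that could be taken for the pin: the orange head in the block (top 165,244; scene 460,286) and an orange-headed pin standing on the bench (top 205,244; scene 433,250). By the description I want the one in the block. I'll check that in one crop.

```bash
cat > seg.py <<'E'
from h import *
E
python3 - <<'E'
from h import *
ct=cam("top");cs=cam("scene")
a=cv2.resize(ct["color"][110:255,240:385],(400,400),interpolation=cv2.INTER_CUBIC)
b=cv2.resize(ct["color"][195:265,140:230],(400,311),interpolation=cv2.INTER_CUBIC)[:200+100]
d=cv2.resize(cs["color"][230:335,400:490],(343,400),interpolation=cv2.INTER_CUBIC)
im=np.zeros((600,743,3),np.uint8);im[:400,:400]=a;im[:400,400:]=d
im=im[:400]
cv2.imwrite("pics/crop1.png",im[:,:,::-1])
# segmentation triangulation
for n,c in(("top",ct),("scene",cs)):
    for r in bot.trace(n,"pin")[:3]:
        m=r["region"]; hsv=cv2.cvtColor(c["color"],cv2.COLOR_RGB2HSV)
        print(n,round(r["p"],2),r["extent"],m.sum(),np.argwhere(m).mean(0)[::-1].round(1), hsv[m].mean(0).round())
    for r in bot.trace(n,"tool_block")[:2]:
        m=r["region"];print(n,"block",round(r["p"],2),r["extent"],cv2.minAreaRect(np.argwhere(m)[:,::-1].astype(np.float32)))
# project guesses
for X in ([.391,.32,.079],[.395,.315,.079],[.40,.31,.079]): print(X,proj(ct,X).round(1),proj(cs,X).round(1))
print(ct["camera_matrix"],cs["camera_matrix"])
E
```

```text
top 0.68 [196.4, 236.7, 214.3, 249.4] 201 [204.  244.2] [ 19. 243.  99.]
top 0.5 [157.1, 240.3, 172.2, 247.8] 134 [166.  243.9] [ 17. 248.  93.]
top block 0.58 [157.4, 206.4, 193.7, 257.4] ((172.81039428710938, 231.74969482421875), (29.137929916381836, 48.403804779052734), 7.853313446044922)
scene 0.64 [422.1, 238.9, 443.0, 273.4] 459 [431.6 254. ] [ 18. 170. 114.]
scene block 0.78 [411.0, 284.2, 475.0, 335.4] ((442.77587890625, 303.31036376953125), (39.785858154296875, 65.52191925048828), 66.80140686035156)
[0.391, 0.32, 0.079] [161.8 246.6] [467.3 284.7]
[0.395, 0.315, 0.079] [163.9 244.9] [464.1 283.6]
[0.4, 0.31, 0.079] [166.1 242.9] [460.5 282.7]
[[441.76496403   0.         315.52541061]
 [  0.         441.76496403 195.89869257]
 [  0.           0.           1.        ]] [[484.89230041   0.         321.22263096]
 [  0.         484.89230041 195.79535515]
 [  0.           0.           1.        ]]
```

View pics/crop1.png

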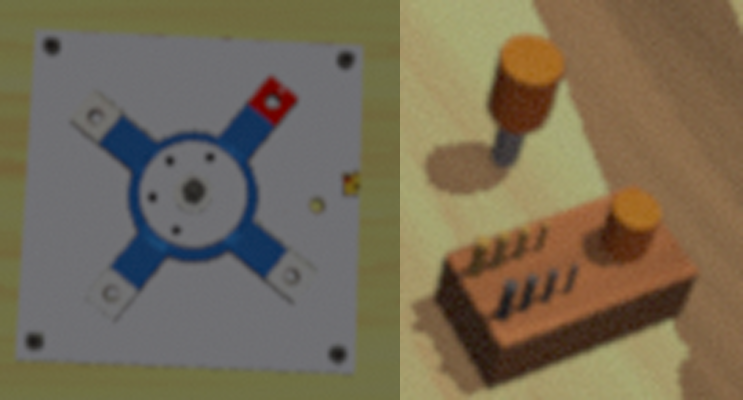

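The pin in the block (scene 461,285; top 165,244) is clearly the smaller one, so I'll take it. The plate's bore shows at about (355,184) in the top view and the red bore at about (339,147).

```bash
cat >> h.py <<'E'
from scipy.optimize import least_squares
def triang(cams,pxs,x0=(.5,0,.05),z=None):
    f=lambda X:np.concatenate([proj(c,X if z is None else [X[0],X[1],z])-p for c,p in zip(cams,pxs)])
    r=least_squares(f,x0 if z is None else x0[:2]); return r.x,np.abs(r.fun).max()
def cylc(c,p,u=np.array([0,0,1.]),r=.013,h0=0,h=.034):
    "silhouette centroid of cylinder with axis start p along u"
    a=np.cross(u,[1,0,0.1]);a/=np.linalg.norm(a);b=np.cross(u,a)
    T=np.linspace(0,6.283,40)
    pts=np.array([proj(c,p+u*k+r*(np.cos(t)*a+np.sin(t)*b)) for k in(h0,h0+h) for t in T],np.float32)
    m=cv2.moments(cv2.convexHull(pts)); return np.array([m["m10"],m["m01"]])/m["m00"]
def orange(c,px,rad=14):
    hsv=cv2.cvtColor(c["color"],cv2.COLOR_RGB2HSV).astype(int)
    m=((hsv[...,0]>8)&(hsv[...,0]<26)&(hsv[...,1]>215)&(hsv[...,2]>60)).astype(np.uint8)
    return m
E
python3 - <<'E'
from h import *
ct=cam("top");cs=cam("scene")
out={}
for n,c,p in(("top",ct,(166,244)),("scene",cs,(460,288))):
    im=c["color"]; hsv=cv2.cvtColor(im,cv2.COLOR_RGB2HSV)
    x,y=p
    np.set_printoptions(linewidth=200)
    print(n);
    print(hsv[y-10:y+14:2,x-14:x+18:2,0]);print(hsv[y-10:y+14:2,x-14:x+18:2,1]);print(hsv[y-10:y+14:2,x-14:x+18:2,2])
tp=lambda x,y:(240+(x+.5)*.3625-.5,110+(y+.5)*.3625-.5)
print("stud",ray(ct,tp(193,190),.081))
print("hub flange",ray(ct,tp(193,192),.052))
for k in((51,46),(345,60),(338,354),(35,342)): print("bolt",ray(ct,tp(*k),.024).round(4))
print("red",ray(ct,tp(272,101),.04),"others",[ray(ct,tp(*k),.04).round(4) for k in((95,116),(111,293),(291,275))])
print("platebore",ray(ct,tp(317,205),.02),"pointer",ray(ct,tp(345,184),.046))
print("scene red",ray(cs,(259.9,200.2),.04),"scene plate bore",ray(cs,(289,183),.02))
E
```

```text
top
[[30 30 31 17 13 13 13 13 13 13 12 13 13 13 14 13]
 [31 30 29 15 13 13 13 13 13 14 13 13 13 14 14 14]
 [30 30 28 14 13 13 13 13 13 13 13 13 13 13 14 13]
 [29 29 25 13 14 18 20 19 18 11 11 13 13 14 14 13]
 [27 27 21 13 18 20 20 20 20 14 12 13 13 14 14 14]
 [29 29 20 13 19 20 20 21 20 15 11 13 13 14 14 10]
 [27 29 17 13 19 20 21 21 20  9 13 13 13 14 14 12]
 [23 29 17 13 15 19 20 19 16 12 13 13 13 14 14 14]
 [18 26 15 13 12 14 14 13 12 13 13 13 13 14 14  5]
 [16 16 14 13 13 13 13 12 13 13 13 13 14 14 13  7]
 [16 16 13 13 13 13 13 13 13 13 13 14 13 14 13 13]
 [16 16 15 16 16 14 15 14 14 14 14 14 14 16 17 20]]
[[ 96  94  98 154 198 195 195 199 196 198 196 196 194 201 191 208]
 [ 94  94  96 164 198 194 198 193 205 220 207 202 201 198 193 220]
 [101 101 103 175 198 197 202 207 205 212 209 197 195 196 188 207]
 [105 106 118 187 211 255 255 255 255 243 203 198 196 197 192 216]
 [110 106 130 198 246 255 255 255 255 255 238 201 196 201 197 237]
 [106 103 141 205 255 255 255 255 255 255 255 196 199 192 196 234]
 [110 104 153 204 255 255 255 255 255 255 234 195 199 195 205 200]
 [124 108 161 
[... 3214 characters left out ...]
4 133]
 [137 137 105  93  91  93  92 107 122 142 143 143 138 139 140 139]
 [112 152 151 139 136 137 136 147 145 143 142 143 142 146 147 154]]
stud [ 0.56199902 -0.04000365  0.081     ]
hub flange [ 0.56500046 -0.04044113  0.052     ]
bolt [0.7118 0.0974 0.024 ]
bolt [ 0.7012 -0.1882  0.024 ]
bolt [ 0.4159 -0.1785  0.024 ]
bolt [0.4258 0.1066 0.024 ]
red [ 0.65563948 -0.11555318  0.04      ] others [array([0.6393, 0.0528, 0.04  ]), array([0.471 , 0.0353, 0.04  ]), array([ 0.489 , -0.1329,  0.04  ])]
platebore [ 0.55868898 -0.1602238   0.02      ] pointer [ 0.5748548  -0.18378283  0.046     ]
scene red [ 0.65722723 -0.11732672  0.04      ] scene plate bore [ 0.56144205 -0.15837096  0.02      ]
```

Run:
```python
from h import *
ct=cam("top");cs=cam("scene")
h=cv2.cvtColor(ct["color"],cv2.COLOR_RGB2HSV).astype(int)
m=(h[...,0]>=17)&(h[...,0]<24)&(h[...,1]>225)&(h[...,2]>90)
w=np.zeros_like(m);w[234:256,150:180]=1;a=np.argwhere(m&w)[:,::-1]
h=cv2.cvtColor(cs["color"],cv2.COLOR_RGB2HSV).astype(int)
m=(h[...,0]>=14)&(h[...,1]>180)&(h[...,2]>125)
w=np.zeros_like(m);w[275:296,450:472]=1;b=np.argwhere(m&w)[:,::-1]
pa=(a.min(0)+a.max(0))/2;pb=(b.min(0)+b.max(0))/2
print(len(a),a.mean(0),pa,len(b),b.mean(0),pb)
print(ray(ct,a.mean(0),.079),ray(cs,b.mean(0),.079),triang([ct,cs],[a.mean(0),b.mean(0)],z=.079),triang([ct,cs],[a.mean(0),b.mean(0)]))
# red bore / plate bore in scene
g=cs["color"][165:225,235:310]
r=bot.trace("top","tool_block")[0]
# block axis: wooden top edges via drill side
print(ray(ct,(157.5,257),.045),ray(ct,(183,257),.045),ray(ct,(162,206),.045),ray(ct,(187,206),.045))
cv2.imwrite("pics/s2.png",cv2.resize(cs["color"][150:270,215:375,::-1],None,fx=5,fy=5,interpolation=cv2.INTER_CUBIC))
```

```text
80 [163.9375 244.275 ] [164. 244.] 94 [461.42553191 284.71276596] [461.5 284.5]
[0.39660087 0.31510057 0.079     ] [0.40153032 0.31467543 0.079     ] (array([0.39921588, 0.31459025]), np.float64(1.07526248726856)) (array([0.39846336, 0.31435663, 0.07634371]), np.float64(0.8217454350930211))
[0.3653922  0.34012714 0.045     ] [0.36560557 0.27666613 0.045     ] [0.49406101 0.33505881 0.045     ] [0.49448272 0.27190463 0.045     ]
```

View pics/s2.png

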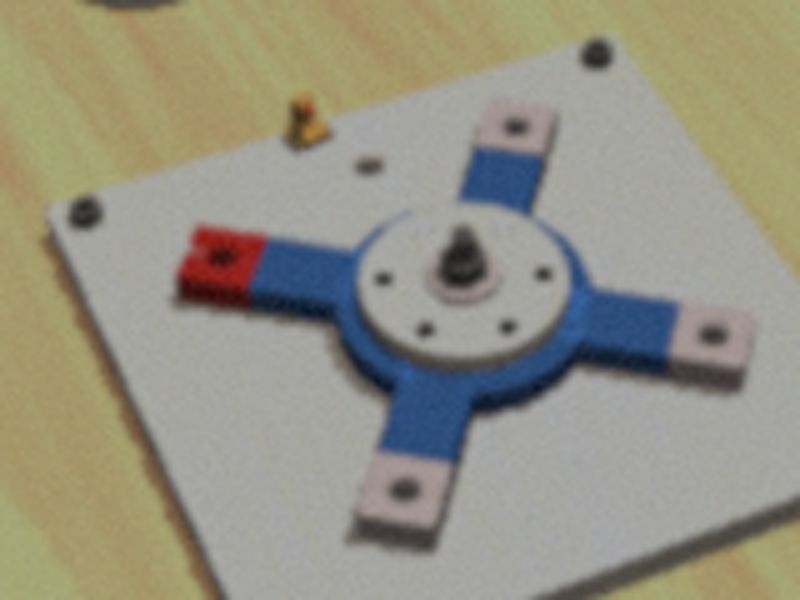

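Run:
```python
from h import *
ct=cam("top");cs=cam("scene")
tp=lambda x,y:np.array((240+(x+.5)*.3625-.5,110+(y+.5)*.3625-.5))
sp=lambda x,y:np.array((215+(x+.5)/5-.5,150+(y+.5)/5-.5))
T=[tp(*k) for k in((272,101),(95,116),(111,293),(291,275))]   # red, +90, +180, +270
S=[sp(*k) for k in((221,256),(404,489),(712,334),(515,126))]
pb=[tp(317,205),sp(370,165)]
def pts(v): return [[v[0]+.12*np.cos(v[2]+k*np.pi/2),v[1]+.12*np.sin(v[2]+k*np.pi/2),.04] for k in range(4)]
for cams,P in(([ct],[T]),([cs],[S]),([ct,cs],[T,S])):
    f=lambda v:np.concatenate([proj(c,X)-p for c,pp in zip(cams,P) for X,p in zip(pts(v),pp)])
    r=least_squares(f,[.56,-.04,-.7]);v=r.x
    b=triang([ct,cs] if len(cams)==2 else cams,pb if len(cams)==2 else [pb[0] if cams[0] is ct else pb[1]],z=.02)[0]
    d=b-v[:2]; print("axis",v[:2].round(4),"deg",np.degrees(v[2]).round(2),"maxres",abs(r.fun).max().round(2),"red",np.round(pts(v)[0],4),"plate bore",b.round(4),"r",np.hypot(*d).round(4),"ang",np.degrees(np.arctan2(d[1],d[0])).round(2))
```

```text
axis [ 0.5638 -0.0401] deg -39.12 maxres 0.45 red [ 0.6569 -0.1158  0.04  ] plate bore [ 0.5587 -0.1602] r 0.1202 ang -92.41
axis [ 0.5673 -0.041 ] deg -39.12 maxres 0.13 red [ 0.6604 -0.1167  0.04  ] plate bore [ 0.5617 -0.1602] r 0.1193 ang -92.67
axis [ 0.5657 -0.0407] deg -39.14 maxres 1.15 red [ 0.6587 -0.1164  0.04  ] plate bore [ 0.5602 -0.1604] r 0.1198 ang -92.61
```

Call:
{"op": "send_rows", "data": {
  "moves": [1,-0.9,0,0,0,0,-1,1,-0.9,0,0,0,0,-1,1,-0.9,0,0,0,0,-1,1,-0.9,0,0,0,0,-1,1,-0.9,0,0,0,0,-1,1,-0.9,0,0,0,0,-1,1,-0.9,0,0,0,0,-1,1,-0.9,0,0,0,0,-1],
  "squeeze": 25
}}

```text
time: 2.75
ee_pos: [0.3642, 0.3444, 0.2314]
tcp_rot: [180.0, 0.0, 162.7]
wrist_force: [0.9, 1.0, -0.4]
opening: 0.0851
grasp_force: 0.0
```

Call:
{"op": "send_rows", "data": {
  "moves": [1,-0.9,-1,0,0,0,-1,0.43,-0.32,-1,0,0,0,-1,0,0,-1,0,0,0,-1,0,0,-1,0,0,0,-1,0,0,0,0,0,0,-1,0,0,0,0,0,0,-1]
}}

```text
time: 3.5
ee_pos: [0.3995, 0.3149, 0.1324]
tcp_rot: [179.9, 0.0, 162.7]
wrist_force: [0.6, 0.7, 0.2]
opening: 0.0853
grasp_force: 0.0
```

Call:
{"op": "send_rows", "data": {
  "moves": [0,0,-1,0,0,0,-1,0,0,-1,0,0,0,-1,0,0,-0.9,0,0,0,-1,0,0,-0.4,0,0,0,-1,0,0,0,0,0,0,-0.2,0,0,0,0,0,0,0,0,0,0,0,0,0,0.15]
}}

```text
time: 4.38
ee_pos: [0.3997, 0.315, 0.0497]
tcp_rot: [179.9, 0.0, 162.7]
wrist_force: [0.2, -0.3, -0.6]
opening: 0.0363
grasp_force: 0.0
```

Run:
```python
from h import *
o=bot.get_obs();print(o["time"],o["ee_pos"],o["wrist_force"],o["opening"],o["grasp_force"])
a=cam("top")["color"][215:270,130:215];b=cam("scene")["color"][210:320,400:520]
a=cv2.resize(a,(400,259));b=cv2.resize(b,(400,367))
cv2.imwrite("pics/g1.png",np.vstack([b,a])[:600,:,::-1])
```

```text
4.375 [0.39965038 0.31498262 0.04974748] [ 0.17894031 -0.30637112 -0.59320206] 0.036300584163263976 0.0
```

View pics/g1.png

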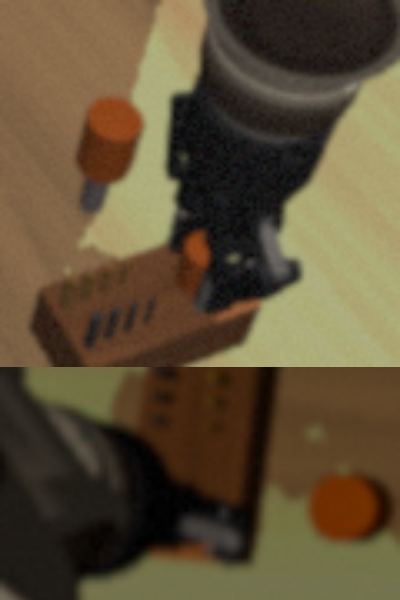

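The fingers straddle the small pin's head in the block (orange at about (195,265) in the crop), and the opening is already at 36 mm. Close on it.

Call:
{"op": "send_rows", "data": {
  "moves": [0,0,0,0,0,0,0.3,0,0,0,0,0,0,0.6,0,0,0,0,0,0,0.6,0,0,0,0,0,0,0.6],
  "squeeze": 40
}}

```text
time: 4.97
ee_pos: [0.3994, 0.3148, 0.0491]
tcp_rot: [180.0, 0.0, 162.7]
wrist_force: [-0.5, -0.3, 5.0]
opening: 0.0245
grasp_force: 39.5
```

Call:
{"op": "send_rows", "data": {
  "moves": [0,0,0.5,0,0,0,0.6,0,0,1,0,0,0,0.6,0,0,1,0,0,0,0.6,0,0,0.5,0,0,0,0.6,0.6,-1,0,0,0,0,0.6,0.6,-1,0,0,0,0,0.6,0.6,-1,0,0,0,0,0.6,0.6,-1,0,0,0,0,0.6]
}}

```text
time: 5.98
ee_pos: [0.4594, 0.2137, 0.1235]
tcp_rot: [-180.0, -0.0, 162.7]
wrist_force: [-0.5, 1.0, -0.8]
opening: 0.0243
grasp_force: 39.4
```

Call:
{"op": "send_rows", "data": {
  "moves": [0.6,-1,0,0,0,0,0.6,0.6,-1,0,0,0,0,0.6,0.6,-1,0,0,0,0,0.6,0.6,-1,0,0,0,0,0.6,0.6,-1,0,0,0,0,0.6,0.6,-1,0,0,0,0,0.6,0.6,-1,0,0,0,0,0.6,0.6,-1,0,0,0,0,0.6]
}}

```text
time: 6.98
ee_pos: [0.5794, 0.0138, 0.1234]
tcp_rot: [-180.0, -0.0, 162.7]
wrist_force: [1.5, 1.0, -0.9]
opening: 0.025
grasp_force: 39.4
```

Call:
{"op": "send_rows", "data": {
  "moves": [0.6,-1,0,0,0,0,0.6,0.6,-1,0,0,0,0,0.6,0.6,-1,0,0,0,0,0.6,0.6,-1,0,0,0,0,0.6,0.6,-1,0,0,0,0,0.6,0.38,-0.25,0,0,0,0,0.6,0,0,-0.6,0,0,0,0.6,0,0,0,0,0,0,0.6]
}}

```text
time: 7.98
ee_pos: [0.6625, -0.1156, 0.1065]
tcp_rot: [-180.0, -0.2, 162.8]
wrist_force: [-0.0, 0.7, -0.7]
opening: 0.0246
grasp_force: 39.3
```

Run:
```python
from h import *
o=bot.get_obs();print(o["time"],o["ee_pos"],o["tcp_rot"],o["wrist_force"],o["opening"],o["q"].round(1))
ct=cam("top");cs=cam("scene")
for n,c in(("top",ct),("scene",cs)):
    for q in("pin","pin_head","red_bore"):
        for r in bot.landmark_of(n,q)[:2]: print(n,q,round(r["p"],2),np.round(r["pixel"],1))
b=cv2.resize(cs["color"][140:220,200:320],(780,520),interpolation=cv2.INTER_CUBIC)
cv2.imwrite("pics/b1.png",b[:,:,::-1])
```

```text
7.975 [ 0.66248545 -0.11557904  0.10647716] [-179.98440946   -0.2056529   162.75055018] [-0.01954158  0.70386195 -0.68307349] 0.02462406478733581 [-9.9 21.5 15.9 84.6  0.   7.3]
top pin 0.68 [210.3 245.6]
top pin_head 0.7 [200.5 244.5]
scene pin 0.66 [426.1 271.3]
scene pin 0.55 [255.2 197. ]
scene pin_head 0.79 [433.6 246.7]
scene red_bore 0.72 [259.  197.6]
```

View pics/b1.png

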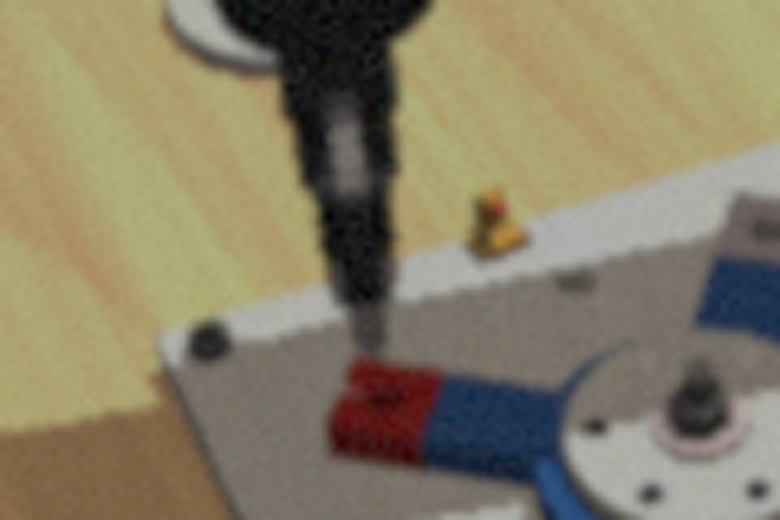

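Run:
```python
from h import *
cs=cam("scene")
sp=lambda x,y:np.array((200+(x+.5)/6.5-.5,140+(y+.5)/6.5-.5))
for y in(340,345,350): print(ray(cs,sp(370,y),.0675).round(4))
print("bore",ray(cs,sp(386,396),.04).round(4), "axis shaft line",[sp(*k) for k in((370,345),(358,270))])
# expected image direction of vertical at that place
print(proj(cs,[.662,-.116,.0675]),proj(cs,[.662,-.116,.1]),proj(cs,[.667,-.116,.0675]),proj(cs,[.662,-.111,.0675]))
```

```text
[ 0.6621 -0.121   0.0675]
[ 0.663  -0.1187  0.0675]
[ 0.664  -0.1163  0.0675]
bore [ 0.6596 -0.1174  0.04  ] axis shaft line [array([256.5       , 192.65384615]), array([254.65384615, 181.11538462])]
[257.3328225  193.22678995] [256.17454311 183.43963024] [255.37097776 193.90908266] [258.14028071 194.57181408]
```

Call:
{"op": "send_rows", "data": {
  "moves": [-0.14,0.02,-0.5,0,0,0,0.6,0,0,-0.5,0,0,0,0.6,0,0,-0.05,0,0,0,0.6,0,0,-0.04,0,0,0,0.6,0,0,0,0,0,0,0.6]
}}

```text
time: 9.05
ee_pos: [0.6604, -0.1161, 0.0818]
tcp_rot: [180.0, 0.0, 162.7]
wrist_force: [0.6, -0.2, -1.0]
opening: 0.0248
grasp_force: 39.3
```

Call:
{"op": "send_rows", "data": {
  "moves": [0,0,-0.04,0,0,0,0.6,0,0,0,0,0,0,0.6]
}}

```text
time: 9.3
ee_pos: [0.6603, -0.1161, 0.0806]
tcp_rot: [180.0, 0.0, 162.7]
wrist_force: [1.0, 0.2, -0.7]
opening: 0.0248
grasp_force: 39.3
```

Call:
{"op": "send_rows", "data": {
  "moves": [0,0,-0.04,0,0,0,0.6,0,0,0,0,0,0,0.6]
}}

```text
time: 9.55
ee_pos: [0.6602, -0.1161, 0.0795]
tcp_rot: [-180.0, -0.0, 162.7]
wrist_force: [0.3, 0.3, -0.1]
opening: 0.0248
grasp_force: 39.3
```

Call:
{"op": "send_rows", "data": {
  "moves": [-0.04,0.03,-0.04,0,0,0,0.6,0,0,0,0,0,0,0.6]
}}

```text
time: 9.8
ee_pos: [0.6591, -0.1153, 0.0784]
tcp_rot: [-180.0, -0.0, 162.7]
wrist_force: [-0.7, 0.5, -0.2]
opening: 0.0247
grasp_force: 39.3
```

Call:
{"op": "send_rows", "data": {
  "moves": [0,0,-0.04,0,0,0,0.6,0,0,0,0,0,0,0.6]
}}

```text
time: 10.05
ee_pos: [0.6592, -0.1154, 0.0774]
tcp_rot: [-180.0, -0.0, 162.7]
wrist_force: [0.2, 0.1, -0.5]
opening: 0.0247
grasp_force: 39.3
```

Call:
{"op": "send_rows", "data": {
  "moves": [0,0,-0.04,0,0,0,0.6,0,0,0,0,0,0,0.6]
}}

```text
time: 10.3
ee_pos: [0.6592, -0.1154, 0.0765]
tcp_rot: [-180.0, 0.0, 162.7]
wrist_force: [-0.2, -0.1, -0.8]
opening: 0.0249
grasp_force: 39.4
```

Call:
{"op": "send_rows", "data": {
  "moves": [0,0,-0.04,0,0,0,0.6,0,0,-0.04,0,0,0,0.6,0,0,0,0,0,0,0.6]
}}

```text
time: 10.68
ee_pos: [0.6591, -0.1157, 0.0745]
tcp_rot: [-180.0, -0.0, 162.7]
wrist_force: [-1.5, -3.7, 0.3]
opening: 0.0246
grasp_force: 39.4
```

Call:
{"op": "send_rows", "data": {
  "moves": [0,0,-0.04,0,0,0,0.6,0,0,-0.04,0,0,0,0.6,0,0,0,0,0,0,0.6]
}}

```text
time: 11.05
ee_pos: [0.6593, -0.1155, 0.0724]
tcp_rot: [-180.0, 0.0, 162.7]
wrist_force: [-0.6, -2.9, 0.9]
opening: 0.0246
grasp_force: 39.5
```

Call:
{"op": "send_rows", "data": {
  "moves": [0,-0.03,-0.04,0,0,0,0.6,0,0,-0.06,0,0,0,0.6,0,0,0,0,0,0,0.6]
}}

```text
time: 11.42
ee_pos: [0.6591, -0.1158, 0.0697]
tcp_rot: [180.0, -0.0, 162.7]
wrist_force: [-0.4, 0.5, 0.1]
opening: 0.0252
grasp_force: 39.4
```

Call:
{"op": "send_rows", "data": {
  "moves": [0,0,-0.06,0,0,0,0.6,0,0,-0.06,0,0,0,0.6,0,0,0,0,0,0,0.6]
}}

```text
time: 11.8
ee_pos: [0.6591, -0.1161, 0.0668]
tcp_rot: [180.0, -0.0, 162.7]
wrist_force: [0.3, 0.3, -1.4]
opening: 0.0245
grasp_force: 39.4
```

Call:
{"op": "send_rows", "data": {
  "moves": [0,0,-0.06,0,0,0,0.6,0,0,-0.06,0,0,0,0.6,0,0,0,0,0,0,0.6]
}}

```text
time: 12.18
ee_pos: [0.6591, -0.1161, 0.0638]
tcp_rot: [-180.0, -0.0, 162.7]
wrist_force: [-0.7, 0.2, -0.6]
opening: 0.0246
grasp_force: 39.4
```

Call:
{"op": "send_rows", "data": {
  "moves": [0,0,-0.06,0,0,0,0.6,0,0,-0.04,0,0,0,0.6,0,0,0,0,0,0,0.3,0,0,0,0,0,0,0,0,0,0,0,0,0,-0.3]
}}

```text
time: 12.8
ee_pos: [0.6593, -0.1161, 0.0617]
tcp_rot: [180.0, 0.0, 162.7]
wrist_force: [-0.5, -0.3, -0.9]
opening: 0.0553
grasp_force: 0.0
```

Call:
{"op": "send_rows", "data": {
  "moves": [0,0,0,0,0,0,-0.3,0,0,1,0,0,0,-0.3,0,0,1,0,0,0,-0.3,0,0,1,0,0,0,0,-0.8,0.8,0,0,0,-1,1,-1,1,0,0,0,-1,1,-1,1,0,0,0,-0.5,1,-1,1,0,0,0,0,1]
}}

```text
time: 13.8
ee_pos: [0.5634, -0.0204, 0.1366]
tcp_rot: [180.0, 0.0, 141.2]
wrist_force: [-0.1, 0.8, -0.5]
opening: -0.0001
grasp_force: 0.0
```

Run:
```python
from h import *
o=bot.get_obs();print(o["time"],o["ee_pos"],o["tcp_rot"],o["wrist_force"],o["opening"])
ct=cam("top");cs=cam("scene")
for n,c in(("top",ct),("scene",cs)):
    for q in("pin","pin_head"):
        for r in bot.landmark_of(n,q)[:2]: print(n,q,round(r["p"],2),np.round(r["pixel"],1),ray(c,r["pixel"],.089 if "h" in q else .02).round(4))
a=cv2.resize(ct["color"][110:255,240:385],(400,400),interpolation=cv2.INTER_CUBIC)
b=cv2.resize(cs["color"][140:260,220:340],(400,400),interpolation=cv2.INTER_CUBIC)
cv2.imwrite("pics/b2.png",np.hstack([a,b])[:,:,::-1])
# spoke plan: opposite spoke
C=np.array([.5665,-.0405])
```

```text
13.8 [ 0.56340318 -0.02042038  0.13661522] [1.79987072e+02 1.09993927e-02 1.41150425e+02] [-0.06967362  0.79390267 -0.51298876] -8.269649148867143e-05
top pin 0.67 [210.8 242.8] [0.4019 0.2136 0.02  ]
top pin 0.42 [336.4 149. ] [ 0.6531 -0.1121  0.02  ]
top pin_head 0.8 [200.2 245.5] [0.3938 0.2247 0.089 ]
top pin_head 0.44 [338.2 141.8] [ 0.6552 -0.1114  0.089 ]
scene pin 0.86 [425.6 271.2] [0.412  0.2258 0.02  ]
scene pin 0.51 [259.2 206.9] [ 0.6615 -0.1155  0.02  ]
scene pin_head 0.85 [433.8 245.7] [0.3973 0.2153 0.089 ]
scene pin_head 0.58 [252.9 187.6] [ 0.6706 -0.1174  0.089 ]
```

View pics/b2.png

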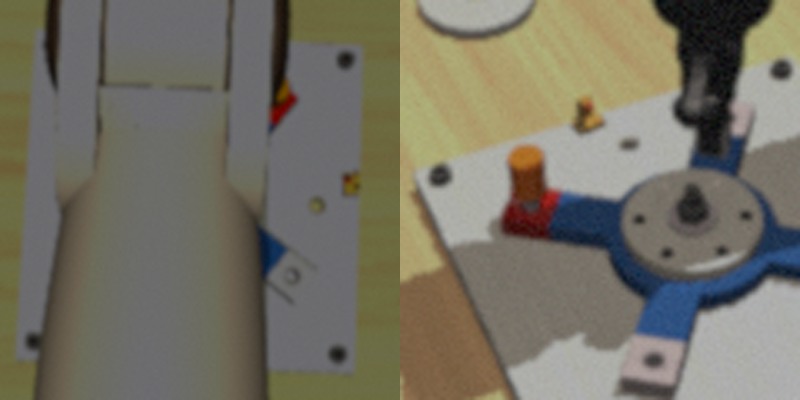

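The pin stands upright in the red bore (right crop 527,180) and rides on the plate. Next I take the shut fingers beside the opposite steel spoke.

Call:
{"op": "send_rows", "data": {
  "moves": [-0.95,0.11,0,0,0,0,1,-0.95,0.11,0,0,0,0,1,-0.95,0.11,0,0,0,0,1,-0.95,0.11,0,0,0,0,1,-0.93,0.11,-0.6,0,0,0,1,0,0,-1,0,0,0,1,0,0,-1,0,0,0,1,0,0,-1,0,0,0,1]
}}

```text
time: 15.1
ee_pos: [0.4465, -0.008, 0.0458]
tcp_rot: [180.0, 0.0, 141.2]
wrist_force: [-0.1, 0.7, -0.7]
opening: -0.0001
grasp_force: 0.0
```

Call:
{"op": "send_rows", "data": {
  "moves": [0,0,-0.66,0,0,0,1,0,0,0,0,0,0,1]
}}

```text
time: 15.35
ee_pos: [0.4455, -0.0076, 0.0291]
tcp_rot: [-179.9, -0.1, 141.2]
wrist_force: [0.8, -0.5, 0.5]
opening: -0.0001
grasp_force: 0.0
```

Call:
{"op": "send_rows", "data": {
  "moves": [0.13,0.16,0,0,0,0,1,0.13,0.16,0,0,0,0,1,0,0,0,0,0,0,1]
}}

```text
time: 15.72
ee_pos: [0.4531, 0.001, 0.0306]
tcp_rot: [180.0, 0.0, 141.3]
wrist_force: [-0.3, -0.6, -0.8]
opening: -0.0001
grasp_force: 0.0
```

Call:
{"op": "send_rows", "data": {
  "moves": [0.08,0.09,0,0,0,0,1,0.08,0.09,0,0,0,0,1,0,0,0,0,0,0,1]
}}

```text
time: 16.1
ee_pos: [0.4566, 0.0053, 0.03]
tcp_rot: [-180.0, 0.0, 141.2]
wrist_force: [-0.1, -0.1, -0.3]
opening: -0.0001
grasp_force: 0.0
```

Call:
{"op": "send_rows", "data": {
  "moves": [0.05,0.06,0,0,0,0,1,0,0,0,0,0,0,1]
}}

```text
time: 16.35
ee_pos: [0.4577, 0.0066, 0.03]
tcp_rot: [-180.0, -0.0, 141.2]
wrist_force: [0.5, 0.5, 0.0]
opening: 0.0
grasp_force: 0.1
```

Call:
{"op": "send_rows", "data": {
  "moves": [0.05,0.06,0,0,0,0,1,0,0,0,0,0,0,1]
}}

```text
time: 16.6
ee_pos: [0.4587, 0.0081, 0.0299]
tcp_rot: [-180.0, -0.0, 141.2]
wrist_force: [-2.9, -1.4, 1.0]
opening: 0.0002
grasp_force: 1.4
```

Run:
```python
import numpy as np
C=np.array([.566,-.0404]);P=np.array([.4590,.0083]);d=P-C;print(np.hypot(*d),np.degrees(np.arctan2(d[1],d[0])))
for k in range(15):
    a=np.radians(-3*k);a2=np.radians(-3*(k+1));R=lambda a:np.array([[np.cos(a),-np.sin(a)],[np.sin(a),np.cos(a)]])
    print(k,((R(a2)-R(a))@d/.025).round(3),(np.radians(-3)/.15).round(3))
```

```text
0.11756143075005503 155.52781076522749
0 [0.108 0.221] -0.349
1 [0.119 0.215] -0.349
2 [0.13  0.209] -0.349
3 [0.141 0.202] -0.349
4 [0.151 0.194] -0.349
5 [0.161 0.186] -0.349
6 [0.171 0.177] -0.349
7 [0.18  0.168] -0.349
8 [0.189 0.158] -0.349
9 [0.197 0.148] -0.349
10 [0.204 0.138] -0.349
11 [0.211 0.127] -0.349
12 [0.217 0.116] -0.349
13 [0.223 0.104] -0.349
14 [0.228 0.092] -0.349
```

Call:
{"op": "send_rows", "data": {
  "moves": [0.05,0.11,0,0,0,-0.17,1,0.06,0.11,0,0,0,-0.18,1,0.12,0.215,0,0,0,-0.35,1]
}}

```text
time: 16.98
ee_pos: [0.4645, 0.0192, 0.0299]
tcp_rot: [-180.0, -0.0, 135.1]
wrist_force: [-3.9, -1.7, 0.8]
opening: -0.0004
grasp_force: 1.8
```

Call:
{"op": "send_rows", "data": {
  "moves": [0.13,0.21,0,0,0,-0.35,1,0.14,0.2,0,0,0,-0.35,1,0.15,0.195,0,0,0,-0.35,1,0.16,0.185,0,0,0,-0.35,1]
}}

```text
time: 17.48
ee_pos: [0.4793, 0.0391, 0.0299]
tcp_rot: [-180.0, -0.0, 123.0]
wrist_force: [-3.2, -1.4, 0.1]
opening: 0.0
grasp_force: 1.6
```

Call:
{"op": "send_rows", "data": {
  "moves": [0.17,0.177,0,0,0,-0.35,1,0.18,0.168,0,0,0,-0.35,1,0.19,0.158,0,0,0,-0.35,1,0.197,0.148,0,0,0,-0.35,1]
}}

```text
time: 17.98
ee_pos: [0.4978, 0.0554, 0.0299]
tcp_rot: [-180.0, -0.0, 111.0]
wrist_force: [-2.2, -2.1, 0.9]
opening: -0.0002
grasp_force: 1.6
```

Run:
```python
from h import *
o=bot.get_obs();print(o["time"],o["ee_pos"],o["tcp_rot"],o["wrist_force"])
cs=cam("scene");ct=cam("top")
a=cv2.resize(ct["color"][110:255,240:385],(400,400),interpolation=cv2.INTER_CUBIC)
b=cv2.resize(cs["color"][140:260,220:340],(400,400),interpolation=cv2.INTER_CUBIC)
cv2.imwrite("pics/b3.png",np.hstack([a,b])[:,:,::-1])
```

```text
17.975 [0.49778375 0.05537136 0.02991964] [-1.79986794e+02 -4.62646059e-03  1.10986549e+02] [-2.19372585 -2.14391172  0.91742467]
```

View pics/b3.png

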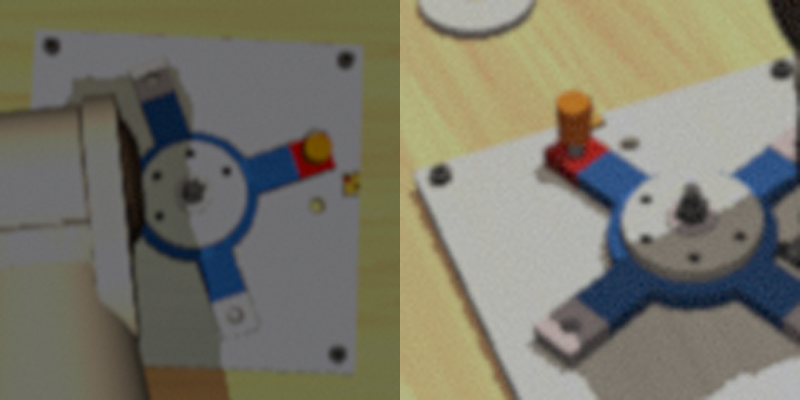

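The table turns smoothly and the pin rides along (top 317,147 in the crop), with about 23° left to the bore. I'll keep pushing, then creep.

Call:
{"op": "send_rows", "data": {
  "moves": [0.204,0.138,0,0,0,-0.35,1,0.211,0.127,0,0,0,-0.35,1,0.217,0.116,0,0,0,-0.35,1,0.223,0.104,0,0,0,-0.35,1]
}}

```text
time: 18.58
ee_pos: [0.5189, 0.0672, 0.03]
tcp_rot: [-180.0, 0.0, 99.1]
wrist_force: [-3.2, -1.5, 0.3]
opening: -0.0004
grasp_force: 1.6
```

Call:
{"op": "send_rows", "data": {
  "moves": [0.228,0.092,0,0,0,-0.35,1,0.116,0.042,0,0,0,-0.17,1,0.117,0.039,0,0,0,-0.18,1,0.06,0.018,0,0,0,-0.09,1,0,0,0,0,0,0,1]
}}

```text
time: 19.2
ee_pos: [0.5322, 0.072, 0.0301]
tcp_rot: [180.0, -0.0, 92.3]
wrist_force: [-1.8, 0.3, 0.1]
opening: -0.0002
grasp_force: 0.6
```

Run:
```python
from h import *
o=bot.get_obs();p=o["ee_pos"][:2]-[.566,-.0404];print(o["tcp_rot"],np.hypot(*p),np.degrees(np.arctan2(p[1],p[0])),"spoke",np.degrees(np.arctan2(p[1],p[0]))-14.8)
t=np.array([np.sin(np.arctan2(p[1],p[0])),-np.cos(np.arctan2(p[1],p[0]))]);print(t)
ct=cam("top")
for r in bot.landmark_of("top","pin_head")[:2]: print(r["p"],r["pixel"],ray(ct,r["pixel"],.089))
```

```text
[ 1.79981804e+02 -9.45089142e-03  9.23353140e+01] 0.11739511070838811 106.7218670228297 spoke 91.9218670228297
[0.95771275 0.28772605]
0.72 [198.5, 244.8] [0.39550709 0.22888205 0.089     ]
0.68 [353.6, 179.2] [ 0.55995334 -0.1496812   0.089     ]
```

Call:
{"op": "send_rows", "data": {
  "moves": [0.04,0.0115,0,0,0,-0.058,1,0.04,0.011,0,0,0,-0.058,1,0.04,0.011,0,0,0,-0.058,1,0,0,0,0,0,0,1]
}}

```text
time: 19.8
ee_pos: [0.5351, 0.0728, 0.03]
tcp_rot: [180.0, -0.0, 90.8]
wrist_force: [-2.2, -0.6, 0.4]
opening: 0.0003
grasp_force: 1.0
```

Call:
{"op": "send_rows", "data": {
  "moves": [0.04,0.0105,0,0,0,-0.058,1,0.02,0.005,0,0,0,-0.029,1,0.02,0.005,0,0,0,-0.029,1,0,0,0,0,0,0,1]
}}

```text
time: 20.3
ee_pos: [0.5371, 0.0733, 0.03]
tcp_rot: [180.0, -0.0, 89.8]
wrist_force: [-2.8, -0.4, 0.5]
opening: -0.0
grasp_force: 1.1
```

Call:
{"op": "send_rows", "data": {
  "moves": [0.02,0.005,0,0,0,-0.029,1,0.02,0.005,0,0,0,-0.029,1,0,0,0,0,0,0,1]
}}

```text
time: 20.68
ee_pos: [0.5382, 0.0736, 0.0301]
tcp_rot: [180.0, -0.0, 89.3]
wrist_force: [-2.2, 0.1, 0.6]
opening: 0.0002
grasp_force: 1.0
```

Call:
{"op": "send_rows", "data": {
  "moves": [0.02,0.005,0,0,0,-0.029,1,0.02,0.005,0,0,0,-0.029,1,0,0,0,0,0,0,1]
}}

```text
time: 21.05
ee_pos: [0.5391, 0.0738, 0.0301]
tcp_rot: [180.0, -0.0, 88.8]
wrist_force: [-1.9, 0.3, -0.2]
opening: 0.0
grasp_force: 1.1
```

Call:
{"op": "send_rows", "data": {
  "moves": [0.02,0.005,0,0,0,-0.029,1,0,0,0,0,0,0,1,0.02,0.004,0,0,0,-0.029,1,0,0,0,0,0,0,1]
}}

```text
time: 21.55
ee_pos: [0.54, 0.074, 0.03]
tcp_rot: [-180.0, -0.0, 88.3]
wrist_force: [-2.7, 1.0, 0.3]
opening: -0.0001
grasp_force: 1.4
```

Call:
{"op": "send_rows", "data": {
  "moves": [0.02,0.004,0,0,0,-0.029,1,0,0,0,0,0,0,1]
}}

```text
time: 21.8
ee_pos: [0.5406, 0.0741, 0.0301]
tcp_rot: [180.0, -0.0, 88.1]
wrist_force: [-3.1, 0.2, 1.8]
opening: 0.0001
grasp_force: 1.4
```

Call:
{"op": "send_rows", "data": {
  "moves": [0.02,0.004,0,0,0,-0.029,1,0,0,0,0,0,0,1]
}}

```text
time: 22.05
ee_pos: [0.5411, 0.0742, 0.0301]
tcp_rot: [180.0, -0.0, 87.8]
wrist_force: [-2.5, -0.4, -0.3]
opening: -0.0004
grasp_force: 1.4
```

Call:
{"op": "send_rows", "data": {
  "moves": [0.02,0.004,0,0,0,-0.029,1,0,0,0,0,0,0,1]
}}

```text
time: 22.3
ee_pos: [0.5415, 0.0743, 0.03]
tcp_rot: [-180.0, 0.0, 87.6]
wrist_force: [-3.6, 0.2, 0.8]
opening: 0.0001
grasp_force: 1.7
```

Call:
{"op": "send_rows", "data": {
  "moves": [0.02,0.004,0,0,0,-0.029,1,0,0,0,0,0,0,1]
}}

```text
time: 22.55
ee_pos: [0.5418, 0.0744, 0.03]
tcp_rot: [-180.0, 0.0, 87.3]
wrist_force: [-5.1, -0.3, 1.2]
opening: -0.0002
grasp_force: 2.6
```

Call:
{"op": "send_rows", "data": {
  "moves": [0.02,0.004,0,0,0,-0.029,1,0,0,0,0,0,0,1]
}}

```text
time: 22.8
ee_pos: [0.542, 0.0745, 0.03]
tcp_rot: [-179.9, 0.0, 87.1]
wrist_force: [-6.0, 1.3, 3.3]
opening: -0.0001
grasp_force: 3.5
```

```bash
cat > look.py <<'E'
from h import *
import sys
o=bot.get_obs();print(o["time"],o["ee_pos"].round(4),o["wrist_force"].round(1))
ct=cam("top");cs=cam("scene")
for z in(.02,.006):
    for lab in("base","headtop"):
        X=[.5612,-.1603,z+(0 if lab=="base" else .069)]
        print(z,lab,"expect top",proj(ct,X).round(1),"scene",proj(cs,X).round(1))
for n,c in(("top",ct),("scene",cs)):
    for r in bot.landmark_of(n,"pin_head")[:3]: print(n,round(r["p"],2),np.round(r["pixel"],1))
    for r in bot.boxes_of(n,"pin")[:3]: print(n,round(r["p"],2),np.round(r["extent"],1))
a=cv2.resize(ct["color"][135:225,280:400],(400,300),interpolation=cv2.INTER_CUBIC)
b=cv2.resize(cs["color"][130:220,240:360],(400,300),interpolation=cv2.INTER_CUBIC)
cv2.imwrite("pics/%s.png"%sys.argv[1],np.hstack([a,b])[:,:,::-1])
E
python3 look.py c1
```

```text
22.8 [0.542  0.0745 0.03  ] [-6.   1.3  3.3]
0.02 base expect top [354.6 183.1] scene [288.8 182.5]
0.02 headtop expect top [357.8 178.7] scene [287.8 162.5]
0.006 base expect top [354.  183.9] scene [289.  186.4]
0.006 headtop expect top [357.1 179.7] scene [288.  166.7]
top 0.55 [196.8 244.7]
top 0.54 [357.1 181.1]
top 0.8 [197.2 236.3 217.1 249.4]
scene 0.93 [432.7 244.5]
scene 0.64 [286.3 164.2]
scene 0.46 [345.1 353.7]
scene 0.66 [424.2 237.4 445.  272.6]
```

View pics/c1.png

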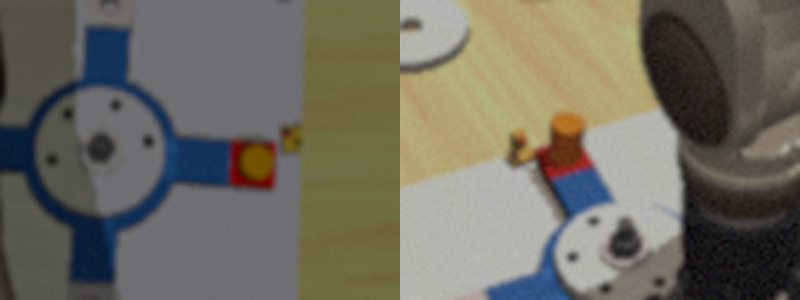

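The pin has dropped: no shank shows, and its head is down on the red spoke (top crop 255,163; scene crop 567,140). The push had risen to 6 N. I back off and go over to the pin.

Call:
{"op": "send_rows", "data": {
  "moves": [-0.4,0,0,0,0,0,1,0,0,1,0,0,0,1,0,0,1,0,0,0,1,0,0,1,0,0,0,1,0,0,1,0,0,0,0.3,0.28,-1,0.2,0,0,0,-0.2,0.28,-1,0,0,0,0,-0.2,0.28,-1,0,0,0,0,-0.2],
  "squeeze": 20
}}

```text
time: 24.1
ee_pos: [0.554, -0.0012, 0.1355]
tcp_rot: [179.9, 0.0, 87.1]
wrist_force: [0.4, -0.0, 0.1]
opening: 0.0515
grasp_force: 0.0
```

Call:
{"op": "send_rows", "data": {
  "moves": [0.28,-1,0,0,0,0,-0.2,0,-1,0,0,0,0,-0.2,0,-1,0,0,0,0,-0.2,0,-1,0,0,0,0,-0.2,0,-1,0,0,0,0,-0.2,0,-1,0,0,0,0,-0.2,0,-0.38,0,0,0,0,-0.2,0,0,0,0,0,0,-0.2]
}}

```text
time: 25.1
ee_pos: [0.5606, -0.1601, 0.1351]
tcp_rot: [180.0, -0.0, 87.0]
wrist_force: [1.1, 1.4, 0.5]
opening: 0.051
grasp_force: 0.0
```

```bash
python3 look.py c2
```

```text
25.1 [ 0.5606 -0.1601  0.1351] [1.1 1.4 0.5]
0.02 base expect top [354.6 183.1] scene [288.8 182.5]
0.02 headtop expect top [357.8 178.7] scene [287.8 162.5]
0.006 base expect top [354.  183.9] scene [289.  186.4]
0.006 headtop expect top [357.1 179.7] scene [288.  166.7]
top 0.66 [199.1 244. ]
top 0.52 [194.4 234.1 214.2 249.6]
scene 0.7 [432.9 246.6]
scene 0.67 [285.7 165.7]
scene 0.37 [346.6 353.5]
scene 0.93 [420.9 236.8 439.4 272. ]
scene 0.6 [286.  167.8 296.4 181.3]
```

Call:
{"op": "send_rows", "data": {
  "moves": [0,0,-1,0,0,0,-0.2,0,0,-1,0,0,0,-0.2,0,0,-1,0,0,0,-0.2,0,0,-0.4,0,0,0,-0.2,0,0,0,0,0,0,-0.2]
}}

```text
time: 26.02
ee_pos: [0.5604, -0.1597, 0.0498]
tcp_rot: [-180.0, -0.0, 87.1]
wrist_force: [-0.0, 0.2, -0.2]
opening: 0.0511
grasp_force: 0.0
```

Call:
{"op": "send_rows", "data": {
  "moves": [0,0,0,0,0,0,0.3,0,0,0,0,0,0,0.45,0,0,0,0,0,0,0.6,0,0,0,0,0,0,0.6]
}}

```text
time: 26.52
ee_pos: [0.5612, -0.1601, 0.0513]
tcp_rot: [179.9, 0.0, 87.1]
wrist_force: [-1.2, 2.0, 6.6]
opening: 0.0251
grasp_force: 21.3
```

Call:
{"op": "send_rows", "data": {
  "moves": [0,0,-0.04,0,0,0,0.6,0,0,0,0,0,0,0.6]
}}

```text
time: 26.78
ee_pos: [0.5616, -0.1602, 0.0512]
tcp_rot: [179.8, 0.0, 87.1]
wrist_force: [-1.6, 0.9, 11.8]
opening: 0.0256
grasp_force: 21.8
```

Call:
{"op": "send_rows", "data": {
  "moves": [0,0,-0.03,0,0,0,0.6,0,0,0,0,0,0,0.6]
}}

```text
time: 27.02
ee_pos: [0.5619, -0.1602, 0.0511]
tcp_rot: [179.8, 0.0, 87.1]
wrist_force: [-3.0, 1.6, 14.7]
opening: 0.0253
grasp_force: 22.2
```

Call:
{"op": "send_rows", "data": {
  "moves": [0.03,0,0.03,0,0,0,0.6,-0.05,0.02,-0.02,0,0,0,0.6,0.02,-0.04,0,0,0,0,0.6,0,0.02,-0.01,0,0,0,0.6,0,0,0,0,0,0,0.6]
}}

```text
time: 27.65
ee_pos: [0.562, -0.1602, 0.0511]
tcp_rot: [179.7, 0.0, 87.1]
wrist_force: [-1.1, 1.3, 14.5]
opening: 0.0252
grasp_force: 22.2
```

Call:
{"op": "send_rows", "data": {
  "moves": [0,0,0.06,0,0,0,0.6,0,0,0,0,0,0,0.3,0,0,0,0,0,0,-0.2,0,0,0,0,0,0,-0.2,0,0,1,0,0,0,-0.2,0,0,1,0,0,0,-0.2,0,0,1,0,0,0,0.3,0,0.6,0.4,0,0,0,1]
}}

```text
time: 28.65
ee_pos: [0.561, -0.1452, 0.136]
tcp_rot: [179.9, 0.0, 87.0]
wrist_force: [0.3, -0.7, 0.1]
opening: 0.0155
grasp_force: 0.0
```

```bash
cat > fit.py <<'E'
from h import *
o=bot.get_obs();print(o["time"],o["ee_pos"].round(4),o["wrist_force"].round(1),o["opening"])
cs=cam("scene")
h=cv2.cvtColor(cs["color"],cv2.COLOR_RGB2HSV).astype(int)
w=np.zeros(h.shape[:2],bool);w[155:190,276:304]=1
m=w&(h[...,0]>7)&(h[...,0]<19)&(h[...,1]>150)
mt=m&(h[...,2]>125)
for k,q in(("head",m),("top",mt)):
    a=np.argwhere(q)[:,::-1];print(k,len(a),a.mean(0).round(1),a.min(0),a.max(0))
for z in(.005,.012,.02): 
    X=np.array([.5615,-.1603,z+.069]);print(z,"exp top face",proj(cs,X).round(1),"base",proj(cs,X-[0,0,.034]).round(1))
cv2.imwrite("pics/d.png",cv2.resize(cs["color"][140:210,240:340,::-1],(800,560),interpolation=cv2.INTER_CUBIC))
E
python3 fit.py
```

```text
28.65 [ 0.561  -0.1452  0.136 ] [ 0.3 -0.7  0.1] 0.015476348425145628
head 139 [286.3 172.5] [276 165] [292 180]
top 41 [287.3 167.3] [283 165] [291 170]
0.005 exp top face [287.9 167. ] base [288.4 176.9]
0.012 exp top face [287.8 164.9] base [288.3 174.9]
0.02 exp top face [287.6 162.5] base [288.2 172.6]
```

The image puts the head top at the seated height. I'll press with the shut fingertips on the head to settle it and read its height; seated should give 74 mm.

Call:
{"op": "send_rows", "data": {
  "moves": [0,-0.6,0,0,0,0,1,0,0,-1,0,0,0,1,0,0,-1,0,0,0,1,0,0,-0.2,0,0,0,1,0,0,-0.1,0,0,0,1,0,0,0,0,0,0,1]
}}

```text
time: 29.45
ee_pos: [0.5608, -0.1602, 0.0779]
tcp_rot: [180.0, 0.0, 87.1]
wrist_force: [-0.3, 0.2, -0.2]
opening: -0.0
grasp_force: 0.0
```

Call:
{"op": "send_rows", "data": {
  "moves": [0,0,-0.06,0,0,0,1,0,0,0,0,0,0,1]
}}

```text
time: 29.7
ee_pos: [0.5607, -0.16, 0.0762]
tcp_rot: [180.0, 0.0, 87.1]
wrist_force: [-0.5, 0.3, -1.3]
opening: 0.0001
grasp_force: 0.0
```

Call:
{"op": "send_rows", "data": {
  "moves": [0,0,-0.06,0,0,0,1,0,0,0,0,0,0,1]
}}

```text
time: 29.95
ee_pos: [0.5605, -0.16, 0.0742]
tcp_rot: [-180.0, -0.0, 87.1]
wrist_force: [1.0, -0.2, 0.0]
opening: -0.0001
grasp_force: 0.0
```

Call:
{"op": "send_rows", "data": {
  "moves": [0,0,-0.04,0,0,0,1,0,0,0,0,0,0,1]
}}

```text
time: 30.2
ee_pos: [0.5608, -0.16, 0.0741]
tcp_rot: [179.9, 0.0, 87.1]
wrist_force: [-2.5, 1.2, 5.5]
opening: 0.0002
grasp_force: 2.5
```

Call:
{"op": "send_rows", "data": {
  "moves": [0,0,-0.04,0,0,0,1,0,0,0,0,0,0,1]
}}

```text
time: 30.45
ee_pos: [0.5612, -0.16, 0.074]
tcp_rot: [179.9, 0.0, 87.1]
wrist_force: [-1.9, 1.1, 10.8]
opening: -0.0002
grasp_force: 5.1
```

Contact came at 74.1 mm and the head didn't give, even at 11 N, so it sits flat. Lift clear and take a final look.

Call:
{"op": "send_rows", "data": {
  "moves": [0,0,0.2,0,0,0,1,0,0,1,0,0,0,1,0,0,1,0,0,0,1,0,0.5,1,0,0,0,1,0,1,0.5,0,0,0,1,0,1,0,0,0,0,1,0,0,0,0,0,0,1]
}}

```text
time: 31.32
ee_pos: [0.5606, -0.0963, 0.165]
tcp_rot: [180.0, -0.0, 87.2]
wrist_force: [0.0, -1.3, 1.1]
opening: 0.0001
grasp_force: 0.0
```

```bash
python3 fit.py
```

```text
31.325 [ 0.5606 -0.0963  0.165 ] [ 0.  -1.3  1.1] 0.00014243021966491514
head 136 [286.3 172.3] [276 165] [291 180]
top 53 [285.6 168.5] [276 165] [291 177]
0.005 exp top face [287.9 167. ] base [288.4 176.9]
0.012 exp top face [287.8 164.9] base [288.3 174.9]
0.02 exp top face [287.6 162.5] base [288.2 172.6]
```

View pics/d.png

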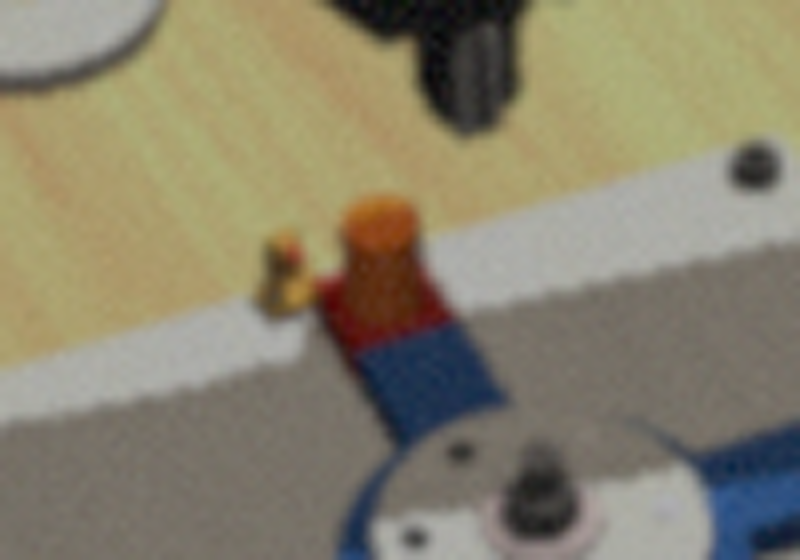

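The head sits flat and upright on the red spoke (380,260), and the gripper is clear.

```bash
python3 -c "
from workcell import bot
print(bot.job_done())"
```

```text
the job is handed in; nothing more can be done
None
```

I've handed the job in (it returned no verdict): the smaller pin is locked through the red spoke into the plate, its head top at 74 mm (seated height) and unmoved under 11 N, and I kept the arm clear of the wrench, flange and oil bottle.

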